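Check the stock trolley's brake lever

ROBOT

A 6-joint arm with a two-finger parallel gripper is mounted at the origin on the work surface. World frame = base frame: x ahead of the robot, y to its left, z up, the work surface at z = 0. Lengths are in m, angles in rad, forces in N, time in s.
With the tool pointing down it reaches from about 0.375 to 0.9 m from the base axis. Payload 3.1 kg.
Tool frame: the origin (TCP) lies where the fingers leave the gripper's body, on its centre line; the fingertips stand manip.tip_reach ahead of it and the grasp point (between the pads) lies 54 mm ahead of it (manip.tip_reach is the distance from the TCP to the fingertips, in m); z points along the fingers, y is the direction in which the jaws open and shut (so a half turn about z gives the same grasp; the last joint's range is limited). The gripper opens to 85 mm and grips with 20 to 120 N. Pads are 22 mm wide; open, the fingers measure 114 mm over their backs; the gripper's body (76 mm by 85 mm) begins 54 mm behind the grasp point. The pads swing forward as they close: fully open they stand 13 mm farther back than shut.
Start: joints at [-1.278, 0.527, 1.433, -0, 1.181, -0.178], TCP at [0.284, -0.557, 0.304] pointing down, gripper open.
Joint ranges: [-3.08, 3.08], [-0.75, 2.2], [0.22, 2.44], [-1.43, 4.57], [0, 2.65], [-2.85, 2.85]. Speed limits (rad/s): [2.79, 2.79, 3.14, 3.14, 3.14, 3.14].

INTERFACE

Orientations are given as a unit quaternion [x, y, z, w].
In Python, from station import manip, cams, order gives the robot as it stands. The module is installed in compiled form; this text tells all that it offers.
- The arm moves only by the tool drive_tool, never from a script. Its arguments are lists of equal length, an entry for each row: "linear": the shift along the tool's x, y, z in mm, a list of three; "rot": the turn, a rotation vector about the tool's x, y, z in degrees, a list of three; "hand": the finger opening in mm, from 0 to 85.4. A call has 1 to 20 rows; each row shifts and turns the pose as measured when the row begins, along the tool's axes as they then stand; what a row does not reach is not made up. A row lasts 1/12 s, in which the tool goes at most 41.7 mm and 7.16 degrees, less where a joint would pass 70% of its speed; a pose out of reach is approached as far as the arm can. A call with a gripper value outside its range is refused whole. The fingers move at their own pace and stop on an object; "force" is the grip in N (left out, the last holds). Time passes only in rows, so rows that do not move let the fingers close. It gives the time, the measured TCP pose, the force and the opening at its end, in the units of the state.
- manip.sense(): the state, without advancing time (a new reading comes with each control period).
- cams.snapshot(name): name is "scene" or "top" or "wrist"; returns the picture (384x512x3 uint8, red, green, blue); there is no depth.
- cams.camera_model(name): a dict with "vfov" (degrees; the focal length in pixels is half the picture's height over the tangent of half this angle, whatever the lens; pixels are square), "cx", "cy" (the principal point, pixels), "rvec" (rotation vector, rad) and "tvec" (3), from world to camera coordinates, as OpenCV has them. Camera axes: x right, y down, z forward; pixel columns grow to the right and rows downward; lengths in m; the calibration is good to about 2 mm. A picture is of the moment at which its call begins: read the wrist's pose just before it. camera_model takes no time and is no camera call; for the wrist camera it gives the pose at the moment of the call.
- order.sign_off(): hands the job in, once; it reports no verdict.
Trained networks look in the newest picture that a camera, given by its name, has taken for a name from the list of things; names that differ only in an ending like _2 or _b are one class to them, and where a whole thing is asked for, a point or a joint stands for the part that bears it (a point fixed in the world has none). Each returns a list of dicts, best first, with "score" (0 to 1); they miss things now and then, are a little off and sometimes report something else, mostly with a low value. They report only what shows in the picture. A call takes as long as a camera call.
- cams.regions_of(label, camera): "pixels" (384x512 bool, what is visible of it) and "rect" ([left, top, right, bottom] in pixels, round what is visible of it).
- cams.spot_point(label, camera): "at" ([column, row] in pixels: a listed point, or the origin of a listed thing).
The state is a dict: "t": time; "q": joint angles; "qd": joint speeds; "tau": joint torques, N m; "tcp_pos": TCP position; "tool_rot": TCP orientation; "force": force on the tool from outside, world axes, zero at the start; "ft_torque": the same for the moment, N m; "finger_gap": opening from 0.0 (shut) to 1.0 (fully open).
Only numpy, scipy, OpenCV 4.12 (cv2) and the standard library are available. Lean on these libraries where they do the work, as an engineer would, in place of code of your own. Each camera call takes 0.05 s, during which the arm holds its last target. There are 200 camera calls.

TASK

The stock trolley is parked against the jewellery counter with its push bar over the counter's far edge: check its brake by reaching in behind the long brake lever and pressing it in toward the push bar with the outside of the fingers until it comes up firm on its stop, well short of the bar, without forcing it. Finish while still holding it in against the stop with the fingers, so that the trader can try to roll the trolley. Do not grasp or pinch the lever or the bar, do not put the fingers between lever and bar, keep off the push bar, and leave the short handle-release lever and the wares on the counter alone.

Things in the scene. Friction and masses are not known exactly. Their poses are not given: they have to be found in the camera images.
- trolley: fixed stock trolley with a U-shaped handle of grey 25 mm tube. Origin: at counter-top height, straight below the middle of the push bar. x axis level, from the bar out over the trolley's deck (away from the robot); y along the bar; z up. 250 mm either side of the middle the tube bends away to +x and down to the deck. Behind (+x of) the levers 60 mm or more is free, and nothing stands higher than they do.
- bar_mid (a point): middle of the straight push bar, on its axis, 200 mm above the counter; two black rubber grips 32 mm thick are on the bar. Two hand levers are clamped to it, one on each half (which is on which half varies), both level, at the height of the bar's axis, on its +x side, free ends pointing to the trolley's +y
- brake_pad (a point): where to press the long brake lever: on the outer face (facing the trolley's +x, away from the bar) of its aluminium blade, at mid-height, 85 mm along the bar from its pivot, 51 mm short of its ball end. It moves with the lever. It is about 80 mm from the bar's axis at rest, 56 mm when pressed home. Blade 15 mm tall, ball 17 mm
- brake_lever (a joint): angle of the brake lever (rad): 0 at rest, growing as it is pressed toward the bar, about a vertical pivot 45 mm from the bar's axis. It meets its stop at 0.27: brake_pad has then moved 23 mm and the ball end is 25 mm clear of the grip. Its return spring takes about 2 N at brake_pad at first and 4.5 N just before the stop, then the force rises steeply; 9 to 20 N is a firm press
- brake_blade: the brake lever's blade with its outer face and ball end, 145 mm from pivot to tip; origin at the pivot
- brake_rib: the stiffening rib along the inner side of the brake lever's blade (the side toward the bar), 5 mm deep; touched only by fingers that reach in between lever and bar; origin at the pivot
- release_pad (a point): outer face of the black paddle, 26 mm wide and 24 mm tall, at the end of the short handle-release lever (75 mm from pivot to end), which lets the handle fold down; to be left alone
- release_lever (a joint): angle of the short handle-release lever (rad): 0 at rest, growing as it is pressed toward the bar; spring-returned
- ring_cone_a: loose turned-wood ring cone with two rings on it, 36 mm across the foot, 80 mm tall; origin at the centre of its underside
- ring_cone_b: loose turned-wood ring cone with one ring on it, 36 mm across the foot, 80 mm tall; origin at the centre of its underside
- gift_box: loose square cardboard gift box, 71 x 71 mm, 36 mm tall; origin at the centre of its underside
- tag_jar: loose glass jar with a steel cap, 58 mm across, 72 mm tall; origin at the centre of its underside
- bangle_stand: loose T-shaped bangle stand: round wooden base 90 mm across, padded cross bar 120 mm long along its y axis at the top, 150 mm tall, with bangles on it; origin at the centre of its underside
- ring_dish: loose white ceramic ring dish, 96 mm across, 22 mm tall; origin at the centre of its underside
- pliers: loose pair of round-nose jewellery pliers lying flat, 140 mm long along its x axis, 12 mm thick; origin at the hinge of the pliers, at the underside

How it is judged:
By the outcome, as a careful person would: the job done as asked, in the order asked, and still so for the second after the job is handed in, while the arm keeps its last pose, push and grip.
It also fails if it takes over 32 s, if anything falls off the work surface, if the arm or the gripper's body presses on something with over 40 N, if the wrist force passes 120 N, or if a joint passes its speed limit or range.

## Working session

There is one attempt and no reset: what is moved stays moved. The work goes in short steps, Python scripts to look and compute and a tool call to move; the robot and the scene stay as the last step left them, time stands still between calls to the robot, and variables do not carry over. Pictures are saved under pics/ and viewed, about 8 in all and at most 12, crops included, and the job is handed in when it is done.

Besides the shell and the picture viewer there is one more tool, called after "Emit:" by a JSON object that holds its "method" and its "body". drive_tool: Moves the arm, as the interface text tells. Its arguments: {"type":"object","properties":{"linear":{"type":"array","items":{"type":"array","items":{"type":"number"}}},"rot":{"type":"array","items":{"type":"array","items":{"type":"number"}}},"hand":{"type":"array","items":{"type":"number"}},"force":{"type":"number"}},"required":["linear","rot","hand"]}

```bash
mkdir -p pics; cat > h.py <<'E'
import numpy as np,cv2
from station import manip,cams,order
from scipy.spatial.transform import Rotation as R
def ray(cam,px,m=None):
    m=m or cams.camera_model(cam);f=192/np.tan(np.radians(m["vfov"])/2)
    Rm=cv2.Rodrigues(np.array(m["rvec"],float))[0];t=np.array(m["tvec"],float)
    d=Rm.T@np.array([(px[0]-m["cx"])/f,(px[1]-m["cy"])/f,1]);return -Rm.T@t,d/np.linalg.norm(d)
def tri(rs):
    A=sum(np.eye(3)-np.outer(d,d) for o,d in rs);b=sum((np.eye(3)-np.outer(d,d))@o for o,d in rs)
    return np.linalg.solve(A,b)
def atz(r,z): o,d=r;return o+d*(z-o[2])/d[2]
E
python3 - <<'E'
from h import *
print(manip.tip_reach,manip.sense())
ims=[]
for c in("scene","top"):
    im=cams.snapshot(c);ims.append(im);m=cams.camera_model(c);print(c,m)
    for l in("bar_mid","brake_pad","release_pad","brake_blade","brake_lever","trolley"):
        print(l,[(np.round(r["at"],1).tolist(),round(r["score"],2),np.round(atz(ray(c,r["at"]),0 if l=="trolley" else .2),3).tolist()) for r in cams.spot_point(l,c)[:3]])
for n,im in zip(("scene","top"),ims): cv2.imwrite(f"pics/{n}.png",cv2.resize(im[:,:,::-1],(800,600)))
E
```

```text
0.0726 {'t': 0.0, 'q': array([-1.27851301e+00,  5.28463713e-01,  1.43391663e+00,  1.91238696e-05,
        1.18141550e+00, -1.78534067e-01]), 'qd': array([-0.00212138,  0.00093307, -0.00048422,  0.00085859, -0.00123043,
        0.00031332]), 'tau': array([ 7.22333534e-04, -4.42354381e+01, -1.78026295e+01, -2.82129431e-04,
        8.48755793e-03, -1.58888326e-05]), 'tcp_pos': array([ 0.28335321, -0.5564382 ,  0.30293041]), 'tool_rot': array([ 9.72419358e-01,  2.33236743e-01, -5.37910471e-05, -1.10031442e-03]), 'force': array([-0.29006861,  0.79896428, -0.26285925]), 'ft_torque': array([ 0.03813182,  0.03014214, -0.00667023]), 'finger_gap': 0.9949527228428728}
scene {'vfov': 57.99251528034458, 'cx': 258.63565423760895, 'cy': 186.68210346515798, 'rvec': array([ 1.23940138,  2.12037436, -1.05496694]), 'tvec': array([ 0.27338172, -0.14873635,  1.28363898])}
bar_mid [([246.4, 157.0], 0.56, [0.5, -0.072, 0.2])]
brake_pad [([288.5, 188.9], 0.86, [0.565, 0.071, 0.2])]
release_pad [([181.4, 161.3], 0.59, [0.593, -0.195, 0.2])]
brake_blade [([259.2, 168.6], 0.66, [0.528, -0.021, 0.2])]Traceback (most recent call last):
  File "<stdin>", line 7, in <module>
ValueError: it knows: bangle_stand, bar_mid, brake_blade, brake_pad, brake_rib, gift_box, pliers, release_pad, ring_cone, ring_dish, tag_jar, trolley
```

```bash
python3 - <<'E'
from h import *
R_={}
for c in("scene","top"):
    im=cams.snapshot(c);m=cams.camera_model(c)
    cv2.imwrite(f"pics/{c}.png",cv2.resize(im[:,:,::-1],(800,600)))
    for l in("bar_mid","brake_pad","release_pad","brake_blade","trolley"):
        r=cams.spot_point(l,c)
        if r: R_.setdefault(l,[]).append(ray(c,r[0]["at"]))
        print(c,l,[(np.round(r["at"],1).tolist(),round(r["score"],2),np.round(atz(ray(c,r["at"]),0 if l=="trolley" else .2),3).tolist()) for r in r[:3]])
print(m)
for l,v in R_.items():
    if len(v)==2: print(l,tri(v).round(3))
E
```

```text
scene bar_mid [([246.7, 157.2], 0.55, [0.5, -0.071, 0.2])]
scene brake_pad [([287.9, 190.8], 0.56, [0.572, 0.073, 0.2])]
scene release_pad [([180.6, 161.0], 0.61, [0.593, -0.198, 0.2])]
scene brake_blade [([258.6, 170.5], 0.83, [0.536, -0.018, 0.2]), ([183.0, 197.3], 0.67, [0.7, -0.105, 0.2])]
scene trolley []
top bar_mid [([265.8, 186.6], 0.76, [0.495, -0.064, 0.2])]
top brake_pad [([211.1, 161.9], 0.77, [0.563, 0.078, 0.2])]
top release_pad [([311.1, 150.6], 0.67, [0.59, -0.186, 0.2]), ([146.2, 242.9], 0.49, [0.355, 0.243, 0.2])]
top brake_blade []
top trolley [([266.8, 185.0], 0.3, [0.536, -0.075, 0.0])]
{'vfov': 43.35305181751013, 'cx': 256.1764733890823, 'cy': 187.86266090599693, 'rvec': array([ 2.1174528 , -2.15607318,  0.20557403]), 'tvec': array([-0.03265122,  0.51996331,  1.36760149])}
bar_mid [ 0.497 -0.068  0.199]
brake_pad [0.566 0.074 0.196]
release_pad [ 0.593 -0.191  0.201]
```

View pics/scene.png

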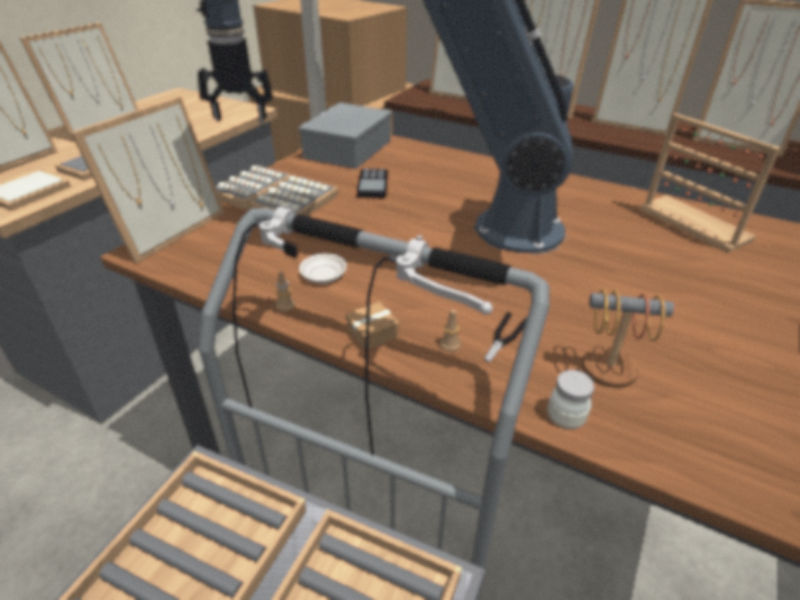

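View pics/top.png

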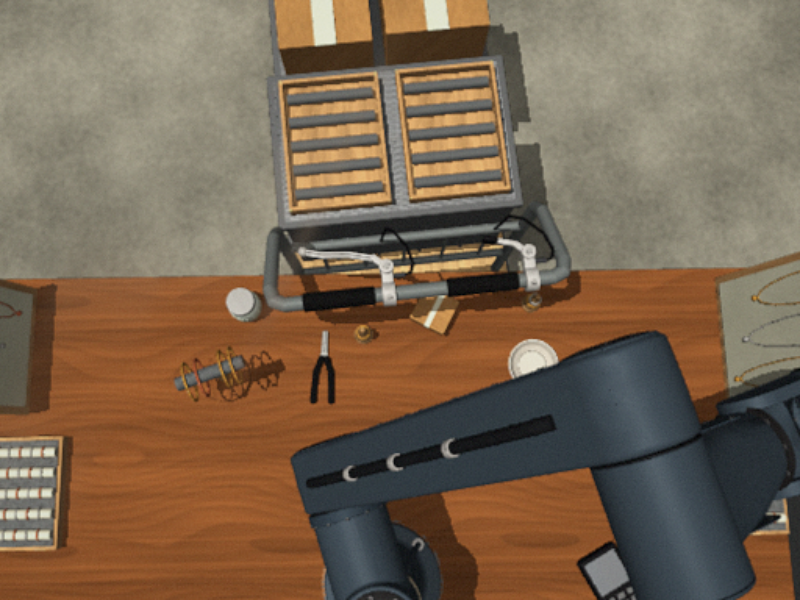

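The top view shows the long brake lever on the left (+y) half, with its ball end at about (302,250). The short release lever is on the right, around (500,240). The bar is yawed by about 5°. Brake_pad triangulates to about (0.566, 0.074, 0.196). I'll swing over high with the fingers shut.

Emit:
{"method": "drive_tool", "body": {"linear": [[0,0,-30],[29,-21,-8],[31,-18,-8],[33,-14,-8],[35,-10,-8],[36,-6,-5],[36,-2,0],[36,3,0],[35,7,0],[34,11,0],[33,15,0]], "rot": [[0,0,0],[0,0,-6.8],[0,0,-6.8],[0,0,-6.8],[0,0,-6.8],[0,0,-6.8],[0,0,-6.8],[0,0,-6.8],[0,0,-6.8],[0,0,-6.8],[0,0,-6.8]], "hand": [0,0,0,0,0,0,0,0,0,0,0], "force": 20}}

```text
t: 1.77
tcp_pos: [0.441, -0.2273, 0.3737]
tool_rot: [0.66, 0.751, -0.001, 0.005]
force: [-0.1, -0.3, 0.2]
finger_gap: 0.0
```

```bash
cat >> h.py <<'E'
def go(p,yaw):  # shift in tool mm, turn in deg to reach p with tool y at yaw (deg), pointing down
    s=manip.sense();r=R.from_quat(s["tool_rot"])
    c,n=np.cos(np.radians(yaw)),np.sin(np.radians(yaw))
    t=R.from_matrix(np.array([[-n,c,0],[c,n,0],[0,0,-1]]).T if 0 else np.column_stack([[-n,c,0],[c,n,0],[0,0,-1]]))
    print("t",round(s["t"],2),"tcp",s["tcp_pos"].round(4),"F",s["force"].round(1),"gap",round(s["finger_gap"],3))
    print("shift",(1000*r.inv().apply(np.array(p)-s["tcp_pos"])).round(1),"turn",np.degrees((r.inv()*t).as_rotvec()).round(1))
E
python3 -c "
from h import *
go((.615,.08,.37),5.3)"
```

```text
t 1.77 tcp [ 0.441  -0.2273  0.3737] F [-0.1 -0.3  0.2] gap 0.0
shift [282.5 212.    2.1] turn [0.3 0.5 2.1]
```

Emit:
{"method": "drive_tool", "body": {"linear": [[29,22,0],[29,22,0],[29,22,0],[29,22,0],[29,22,0],[29,22,0],[29,22,0],[29,22,0],[29,22,0],[20,14,0],[0,0,0]], "rot": [[0,0,2],[0,0,0],[0,0,0],[0,0,0],[0,0,0],[0,0,0],[0,0,0],[0,0,0],[0,0,0],[0,0,0],[0,0,0]], "hand": [0,0,0,0,0,0,0,0,0,0,0]}}

```text
t: 2.68
tcp_pos: [0.6313, 0.098, 0.3744]
tool_rot: [0.669, 0.743, 0.002, 0.007]
force: [0.1, -0.0, 0.2]
finger_gap: 0.001
```

```bash
python3 - <<'E'
from h import *
m=cams.camera_model("wrist");im=cams.snapshot("wrist")
cv2.imwrite("pics/w1.png",cv2.resize(im[:,:,::-1],(640,480)))
for l in("brake_pad","brake_blade","bar_mid"):
    for r in cams.spot_point(l,"wrist")[:2]: print("w",l,np.round(r["at"]),round(r["score"],2),atz(ray("wrist",r["at"],m),.2).round(3))
go((.602,.078,.25),5.3)
E
```

```text
w brake_pad [175. 209.] 0.65 [0.565 0.074 0.2  ]
w bar_mid [104. 341.] 0.8 [ 0.5  -0.07  0.2 ]
t 2.88 tcp [0.6291 0.0929 0.3745] F [-0.4 -0.3  0.6] gap 0.002
shift [-10.7 -29.5 124.4] turn [0.5 0.6 0.4]
```

View pics/w1.png

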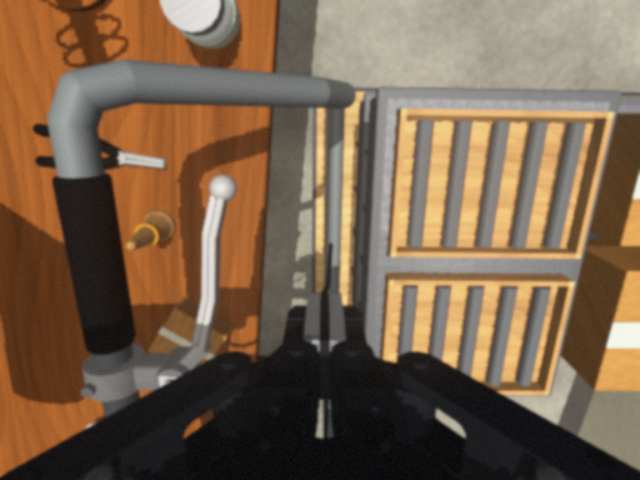

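The wrist picture shows the lever's blade between about (203,340) and its ball at (222,187). The shut fingers, at about (325,320), are already on its +x side with free space around them. The pad estimate agrees at (0.565, 0.074). Now I'll descend behind it.

Emit:
{"method": "drive_tool", "body": {"linear": [[-11,-15,0],[0,0,30],[0,0,30],[0,0,30],[0,0,26],[0,0,0],[0,0,0]], "rot": [[0.4,0.5,0.5],[0,0,0],[0,0,0],[0,0,0],[0,0,0],[0,0,0],[0,0,0]], "hand": [0,0,0,0,0,0,0]}}

```text
t: 3.47
tcp_pos: [0.6134, 0.0677, 0.2606]
tool_rot: [0.68, 0.733, 0.001, 0.005]
force: [0.7, 0.5, 0.7]
finger_gap: -0.003
```

```bash
python3 - <<'E'
from h import *
m=cams.camera_model("wrist");im=cams.snapshot("wrist")
cv2.imwrite("pics/w2.png",cv2.resize(im[:,:,::-1],(640,480)))
for l in("brake_pad",):
    for r in cams.spot_point(l,"wrist")[:2]: print("w",l,np.round(r["at"]),round(r["score"],2),atz(ray("wrist",r["at"],m),.2).round(3))
go((.590,.077,.25),5.3)
E
```

```text
w brake_pad [155. 248.] 0.78 [0.564 0.072 0.2  ]
t 3.57 tcp [0.6139 0.0681 0.2615] F [-0.   0.4  0.6] gap -0.002
shift [ 10.7 -23.3  11.2] turn [ 0.6  0.4 -1. ]
```

View pics/w2.png

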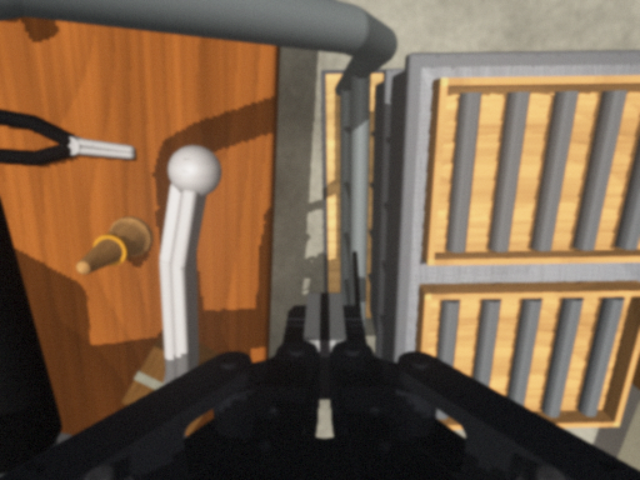

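The fingers are behind the blade and clear of it. Blade at about (185,310), fingertips at about (325,320). I'll correct sideways and height, then close in.

Emit:
{"method": "drive_tool", "body": {"linear": [[11,0,12],[0,-12,2],[0,-8,0],[0,-4,0],[0,0,0]], "rot": [[0.6,0.4,-1],[0,0,0],[0,0,0],[0,0,0],[0,0,0]], "hand": [0,0,0,0,0]}}

```text
t: 3.98
tcp_pos: [0.5919, 0.0782, 0.2528]
tool_rot: [0.673, 0.74, 0.005, 0.004]
force: [-0.8, -0.4, 0.5]
finger_gap: -0.001
```

```bash
python3 -c "
from h import *
go((.556,.074,.25),5.3)"
```

```text
t 3.98 tcp [0.5919 0.0782 0.2528] F [-0.8 -0.4  0.5] gap -0.001
shift [ -0.8 -36.2   2.3] turn [ 0.7 -0.1  0.2]
```

Expect contact after roughly 10 mm, then 23 mm of travel.

Emit:
{"method": "drive_tool", "body": {"linear": [[0,-5,1],[0,-4,1],[0,-4,0],[0,-3,0],[0,0,0]], "rot": [[0.5,0,0],[0,0,0],[0,0,0],[0,0,0],[0,0,0]], "hand": [0,0,0,0,0]}}

```text
t: 4.4
tcp_pos: [0.5772, 0.0775, 0.2525]
tool_rot: [0.672, 0.74, 0.005, 0.004]
force: [1.7, 0.1, -1.6]
finger_gap: -0.002
```

Emit:
{"method": "drive_tool", "body": {"linear": [[0,-4,0],[0,-3,0],[0,0,0]], "rot": [[0,0,0],[0,0,0],[0,0,0]], "hand": [0,0,0]}}

```text
t: 4.65
tcp_pos: [0.572, 0.0771, 0.2531]
tool_rot: [0.673, 0.74, 0.007, 0.006]
force: [2.1, 0.7, -1.3]
finger_gap: -0.004
```

Emit:
{"method": "drive_tool", "body": {"linear": [[0,-4,0],[0,-4,0],[0,0,0]], "rot": [[0.7,0,0],[0,0,0],[0,0,0]], "hand": [0,0,0]}}

```text
t: 4.9
tcp_pos: [0.5653, 0.077, 0.2536]
tool_rot: [0.673, 0.74, 0.005, 0.003]
force: [2.8, 1.1, -2.4]
finger_gap: -0.002
```

```bash
python3 - <<'E'
from h import *
im=cams.snapshot("wrist")
cv2.imwrite("pics/w3.png",cv2.resize(im[:,:,::-1],(640,480)))
go((.556,.074,.25),5.3)
E
```

```text
t 4.95 tcp [0.5657 0.0769 0.2536] F [ 4.2  1.5 -1.6] gap 0.001
shift [ -1.9 -10.    3.5] turn [ 0.6 -0.1  0.1]
```

View pics/w3.png

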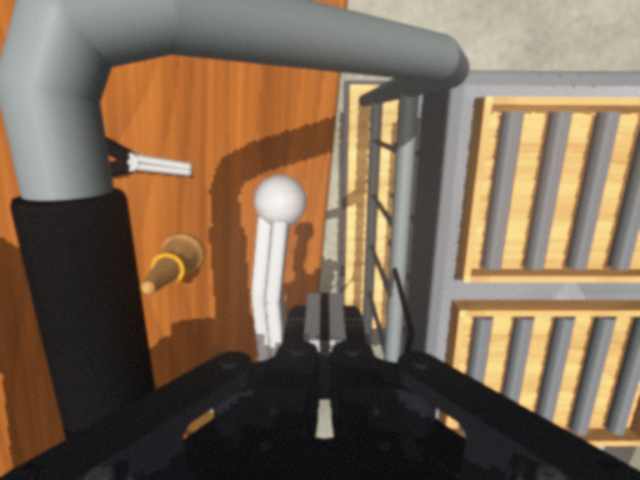

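The finger's back touches the blade's outer face at about (285,325), just pivot-side of the kink, where the pad is. The grip is well clear. Continuing with small steps to the stop.

Emit:
{"method": "drive_tool", "body": {"linear": [[0.5,-4,1],[0.5,-3,1],[0,0,0]], "rot": [[0.5,0,0],[0,0,0],[0,0,0]], "hand": [0,0,0]}}

```text
t: 5.2
tcp_pos: [0.5609, 0.0773, 0.2531]
tool_rot: [0.673, 0.74, 0.004, 0.002]
force: [3.5, 1.7, -2.8]
finger_gap: -0.005
```

Emit:
{"method": "drive_tool", "body": {"linear": [[0,-3,0],[0,0,0]], "rot": [[0,0,0],[0,0,0]], "hand": [0,0]}}

```text
t: 5.37
tcp_pos: [0.5586, 0.0774, 0.2531]
tool_rot: [0.673, 0.739, 0.005, 0.003]
force: [4.2, 1.7, -0.4]
finger_gap: -0.003
```

Emit:
{"method": "drive_tool", "body": {"linear": [[0,-3,0],[0,0,0]], "rot": [[0,0,0],[0,0,0]], "hand": [0,0]}}

```text
t: 5.53
tcp_pos: [0.5565, 0.0775, 0.2532]
tool_rot: [0.673, 0.739, 0.007, 0.004]
force: [4.3, 1.8, 0.2]
finger_gap: -0.001
```

Emit:
{"method": "drive_tool", "body": {"linear": [[0,-2,0],[0,0,0]], "rot": [[0,0,0],[0,0,0]], "hand": [0,0]}}

```text
t: 5.7
tcp_pos: [0.5555, 0.0775, 0.2532]
tool_rot: [0.673, 0.739, 0.008, 0.004]
force: [4.8, 2.9, -0.9]
finger_gap: -0.001
```

Emit:
{"method": "drive_tool", "body": {"linear": [[0,-2,0],[0,0,0]], "rot": [[0,0,0],[0,0,0]], "hand": [0,0]}}

```text
t: 5.87
tcp_pos: [0.5545, 0.0775, 0.2532]
tool_rot: [0.674, 0.739, 0.009, 0.005]
force: [4.9, 1.3, -0.3]
finger_gap: 0.001
```

Emit:
{"method": "drive_tool", "body": {"linear": [[0,-2,0],[0,0,0]], "rot": [[0.5,0,0],[0,0,0]], "hand": [0,0]}}

```text
t: 6.03
tcp_pos: [0.5545, 0.0775, 0.2533]
tool_rot: [0.674, 0.739, 0.007, 0.003]
force: [4.7, 1.9, -2.3]
finger_gap: 0.002
```

Zero rows let the push sag, since each row restarts from the measured pose. I'll end on pushing rows instead.

Emit:
{"method": "drive_tool", "body": {"linear": [[0,-3,0],[0,-3,0]], "rot": [[0,0,0],[0,0,0]], "hand": [0,0]}}

```text
t: 6.2
tcp_pos: [0.553, 0.0774, 0.2536]
tool_rot: [0.674, 0.738, 0.012, 0.007]
force: [9.8, 4.4, -5.6]
finger_gap: 0.002
```

Emit:
{"method": "drive_tool", "body": {"linear": [[0,-3,0],[0,-3,0]], "rot": [[0,0,0],[0,0,0]], "hand": [0,0]}}

```text
t: 6.37
tcp_pos: [0.5524, 0.0773, 0.2538]
tool_rot: [0.675, 0.738, 0.017, 0.012]
force: [8.3, 4.5, -5.3]
finger_gap: -0.002
```

Emit:
{"method": "drive_tool", "body": {"linear": [[0,-3.5,0.5],[0,-3.5,0.5]], "rot": [[0.5,0,0],[0.5,0,0]], "hand": [0,0]}}

```text
t: 6.53
tcp_pos: [0.5522, 0.0772, 0.2537]
tool_rot: [0.675, 0.737, 0.018, 0.012]
force: [11.0, 4.6, -3.7]
finger_gap: 0.002
```

```bash
python3 - <<'E'
from h import *
im=cams.snapshot("wrist"); cv2.imwrite("pics/w4.png",cv2.resize(im[:,:,::-1],(640,480)))
m=cams.camera_model("wrist")
for r in cams.spot_point("brake_pad","wrist")[:2]: print(np.round(r["at"]),round(r["score"],2),atz(ray("wrist",r["at"],m),.2).round(3))
for i in range(4):
    cams.snapshot("scene");s=manip.sense();print(s["t"],s["force"].round(1),s["tcp_pos"].round(4))
go((.553,.077,.253),5.3)
E
```

```text
[228. 271.] 0.62 [0.54  0.077 0.2  ]
6.6833 [10.1  4.7 -3.7] [0.5523 0.0772 0.2537]
6.7333 [10.8  4.7 -4.3] [0.5523 0.0772 0.2537]
6.7833 [ 9.4  5.1 -3.6] [0.5523 0.0772 0.2537]
6.8333 [10.5  5.5 -3.3] [0.5523 0.0772 0.2537]
t 6.83 tcp [0.5523 0.0772 0.2537] F [10.5  5.5 -3.3] gap -0.002
shift [-0.3  0.7  0.7] turn [ 2.4 -0.3 -0.3]
```

View pics/w4.png

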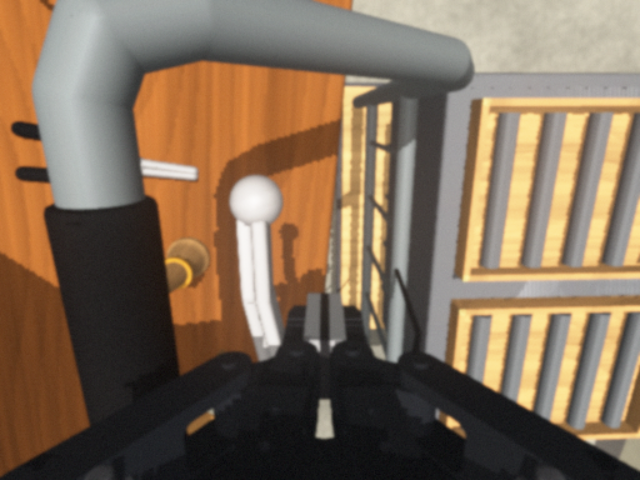

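Emit:
{"method": "drive_tool", "body": {"linear": [[0,-4,0.5],[0,-4.5,0.5]], "rot": [[0.5,0,0],[0.5,0,0]], "hand": [0,0]}}

```text
t: 7.0
tcp_pos: [0.5519, 0.0771, 0.2538]
tool_rot: [0.676, 0.737, 0.019, 0.013]
force: [12.3, 4.6, -4.9]
finger_gap: 0.002
```

```bash
python3 - <<'E'
from h import *
F=[]
for i in range(8):
    cams.snapshot("top");s=manip.sense();F.append(s["force"])
print(s["t"],np.mean(F,0).round(1),np.std(F,0).round(1),s["tcp_pos"].round(4))
if 9.8<np.hypot(*np.mean(F,0)[:2])<17: order.sign_off();print("signed")
E
```

```text
7.4 [12.1  5.2 -5.3] [0.4 0.6 0.4] [0.552  0.0772 0.2538]
the job is handed in; nothing more can be done
signed
```

I reached in behind the long brake lever with the fingers shut and pressed its blade toward the push bar with the back of the fingers. I handed the job in with the lever held against its stop, at 7.4 s.

**Last checks:**
- **Force:** it rose from about 5 N to a steady 13 N horizontally (12 N of it along the press), with only about 0.5 N of scatter over 0.4 s. The arm had stopped advancing, so the lever is on its stop and within the 9 to 20 N of a firm press.
- **Travel:** the camera put the pad 25 mm from where it started, against the nominal 23 mm. That is within what the calibration can tell.
- **Clearance:** the last wrist picture, taken just before the final small increase in push, shows the ball end well clear of the grip. The fingers were only on the lever's outer side. I steered clear of the push bar, the release lever and the wares, and saw no contact with any of them.

**Less certain:**
- **Side and vertical forces:** there is about 5 N sideways and 5 N vertically, which I take to be friction on the slanting blade, and the tool leans about 2° under load.
- **Contact point:** I judged from the pictures that the fingers press close to the brake pad, but did not measure it more closely than about 1 cm.

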